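# Set up the fold-down writing ledge under the distribution board

### The arm

A 7-joint arm with a two-finger parallel gripper is mounted at the origin on the work surface. World frame = base frame: x ahead of the robot, y to its left, z up, the work surface at z = 0. Lengths are in m, angles in rad, forces in N, time in s.
With the tool pointing down it reaches from about 0.35 to 0.9 m from the base axis. Payload 8.1 kg.
Tool frame: the origin (TCP) lies midway between the tips of the shut fingers; the grasp point (between the pads) lies 19 mm behind it; z points along the fingers, y is the line along which they close (so a half turn about z gives the same grasp; the last joint's range is limited). The gripper opens to 92 mm and grips with 3 to 60 N. Pads are 19 mm wide; open, the fingers measure 130 mm over their backs; the gripper's body (75 mm by 190 mm) begins 47 mm behind the grasp point.
Start: joints at [-1.222, 0.434, 0.025, 1.573, -0.012, 1.134, -0.075], TCP at [0.273, 0.562, 0.227] pointing down, gripper open.
Joint ranges: [-2.62, 2.62], [-0.44, 2.09], [-1.27, 1.32], [0.08, 2.57], [-1.32, 4.46], [0.12, 2], [-2.74, 2.74]. Speed limits (rad/s): [2.22, 2.22, 3.01, 3.01, 3.14, 3.14, 3.14].

### API

Orientations are given as a rotation vector (axis times angle).
In Python, from cell import arm gives the robot as it stands.
- The arm moves only by the tool send_rows, never from a script. Its argument "increments" is a list of rows, each a list of 3 entries, a list of its own where there are three numbers: the finger opening in cm, from 0 to 9.18, then the shift along the tool's x, y, z in cm, then the turn, a rotation vector about the tool's x, y, z in rad. A call has 1 to 5 rows; each row shifts and turns the commanded pose from where the row before left it, along the tool's axes as they then stand; what a row does not reach is not made up. A row lasts 1/10 s, in which the tool goes at most 50 mm and 8.59 degrees, less where a joint would pass 70% of its speed; a pose out of reach is approached as far as the arm can. A call is refused whole if a number of a shift passes 5 or a number of a turn 0.15, either way. A call with a gripper value outside its range is refused whole. The fingers move at their own pace and stop on an object; "force" is the grip in N (left out, the last holds). Time passes only in rows, so rows that do not move let the fingers close. It gives the time, the measured TCP pose, the force, the opening and the grip force at its end, in the units of the state.
- arm.observe(): the state, without advancing time (a new reading comes with each control period).
- arm.get_image(name): name is "scene" or "top"; returns the picture (384x512x3 uint8, red, green, blue); there is no depth.
- arm.camera_params(name): a dict with "camera_matrix" (3x3 intrinsics, pixels), "R" (3x3) and "t" (3): a world point X has camera coordinates R X + t. Camera axes: x right, y down, z forward; pixel columns grow to the right and rows downward; lengths in m; the calibration is good to about 2 mm. A picture is of the moment at which its call begins. camera_params takes no time and is no camera call.
- arm.sign_off(): hands the job in; it is judged then, once.
The state is a dict: "clock": time; "joints": joint angles; "dq": joint speeds; "joint_efforts": joint torques, N m; "position": TCP position; "ee_rot": TCP orientation; "force": force on the tool from outside, world axes, zero at the start; "ft_torque": the same for the moment, N m; "width": opening from 0.0 (shut) to 1.0 (fully open); "gripper_force": force on a finger pad.
Only numpy, scipy, OpenCV 4.12 (cv2) and the standard library are available. Lean on these libraries where they do the work, as an engineer would, in place of code of your own. Each camera call takes 0.05 s, during which the arm holds its last target. There are 200 camera calls.

### The job

Pull both slide-out supports of the small fold-down desk all the way out while its flap is still up, then fold the flap gently down onto them by its loop, without letting it drop, so that it lies level on the two supports, and let go.

Things in the scene. Friction and masses are not known exactly. Their poses are not given: they have to be found in the camera images.
- desk: Fixed grey desk, 230 mm high. Origin on the shelf under the middle of the flap hinge; z up, -x out of its front. Hinge line along y at x=0, z=90 mm. The cabinet lies behind it, x=8 to 148, y=-200 to 105 mm. Beyond y=-108 is a fixed side bay; the low drawer with a round knob there is no support. Small shelf things lie about, under 30 mm high below the flap; a 125 mm lamp stands to one side.
- left_support (a joint): m: 0 in, 0.12 fully out (stop). Steel bar 18 mm wide, 20 high, at desk y=+80 mm, top at z=85 mm, slides along desk -x, 3 N friction, stays where left. Upright square pull post at its front end, 14 x 14 mm, z=85 to 130 mm, axis at desk x=-(0.075+value) m: it clears the shut flap, pinch it from above.
- right_support (a joint): The same as left_support, at desk y=-80 mm: 0 in, 0.12 m fully out; post axis at desk x=-(0.075+value) m.
- flap (a joint): rad: 0 upright (shut), 1.57 level, towards desk -x. Panel 200 wide, 140 high, 10 mm thick, 0.45 kg; slight hinge friction, falls when it leans. Wire loop on its free edge, in its plane: 10 mm round bar along y, |y|<33 mm, at desk x=-0.185 sin(value), z=0.09+0.185 cos(value) m, 40 mm clear of the panel; pinched from above it turns in the fingers as the flap comes down.

How it is judged:
By the outcome, as a careful person would: the job done as asked, in the order asked, and still so for the second after the job is handed in, with the robot touching nothing.
It also fails if it takes over 64 s, if anything falls off the work surface, if the arm or the gripper's body presses on something with over 40 N, if the wrist force passes 120 N, or if a joint passes its speed limit or range.

## Working session

There is one attempt and no reset: what is moved stays moved. The work goes in short steps, Python scripts to look and compute and a tool call to move; the robot and the scene stay as the last step left them, time stands still between calls to the robot, and variables do not carry over. Pictures are saved under pics/ and viewed, at most 10 in all, crops included, and the job is handed in when it is done.

Besides the shell and the picture viewer there is one more tool, called after "Request:" as name(argument=value, ...) on one line, values as JSON. send_rows: Moves the arm, as the interface text tells. Its arguments: {"type":"object","properties":{"increments":{"type":"array"},"force":{"type":"number"}},"required":["increments"]}

```bash
mkdir -p pics; python3 - <<'E'
from cell import arm
import cv2,numpy as np
for n in("scene","top"):
    cv2.imwrite(f"pics/{n}0.png",arm.get_image(n)[:,:,::-1]); p=arm.camera_params(n)
    print(n,np.round(p["camera_matrix"],1).tolist(),np.round(p["R"],4).tolist(),np.round(p["t"],4).tolist())
print(arm.observe())
E
```

```text
scene [[426.8, 0.0, 247.8], [0.0, 426.8, 192.9], [0.0, 0.0, 1.0]] [[-0.6937, -0.7202, -0.0016], [-0.6815, 0.6571, -0.3222], [0.2331, -0.2224, -0.9467]] [0.5141, 0.343, 0.6115]
top [[460.8, 0.0, 261.5], [0.0, 460.8, 198.7], [0.0, 0.0, 1.0]] [[0.006, -1.0, -0.0066], [-0.9972, -0.0055, -0.0742], [0.0741, 0.007, -0.9972]] [0.1502, 0.6025, 0.6995]
{'clock': 0.1, 'joints': array([-1.22159025,  0.4351889 ,  0.02499778,  1.57396949, -0.01159182,
        1.13397106, -0.07511239]), 'dq': array([-4.07399781e-04, -3.64799062e-03, -1.56781491e-05, -2.67591338e-03,
        8.18656216e-04,  8.43118997e-04, -5.78955840e-04]), 'joint_efforts': array([ 4.19265896e-03, -6.69113159e+01,  9.88512039e-01, -3.15142322e+01,
       -6.05094130e-02,  3.73457756e-02,  2.73180450e-05]), 'position': array([0.27274251, 0.56187105, 0.22601577]), 'ee_rot': array([-7.03789545e-01, -3.06157190e+00,  2.17029517e-03]), 'force': array([-0.26545981,  0.16585091,  0.81590958]), 'ft_torque': array([ 0.0183063 , -0.03131329,  0.01612109]), 'gripper_force': 0.0, 'width': 1.000288431424562}
```

View pics/scene0.png

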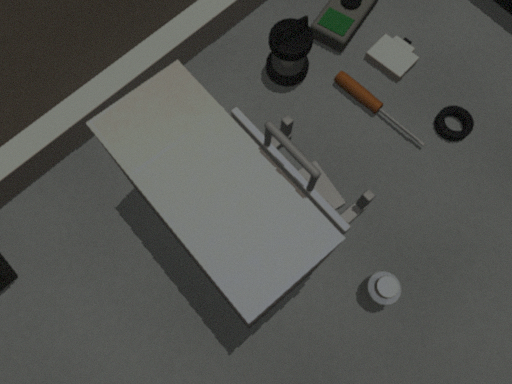

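View pics/top0.png

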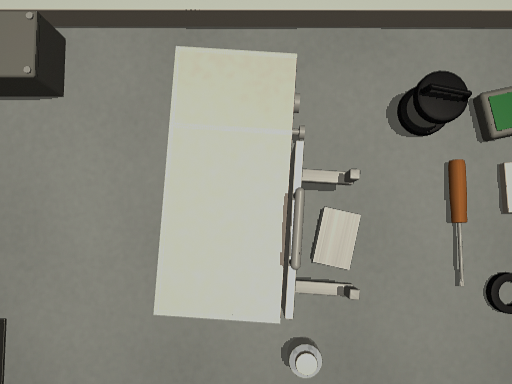

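The top view shows the desk with its front facing world -y (image right), posts at about (354,174) and (354,292), and the loop at x≈297. In the scene view the posts are at (288,122) and (367,198). I'll zoom in for sharper pixels.

```bash
python3 - <<'E'
import cv2,numpy as np
s=cv2.imread("pics/scene0.png");t=cv2.imread("pics/top0.png")
def c(im,x,y,w,h,k): return cv2.convertScaleAbs(cv2.resize(im[y:y+h,x:x+w],None,fx=k,fy=k,interpolation=cv2.INTER_NEAREST),alpha=1.3 if im is t else 2)
a=c(s,225,95,160,120,5) # 800x600
b=np.vstack([c(t,285,120,80,60,5),c(t,285,260,80,60,5)])
d=np.vstack([c(s,265,100,80,60,5),c(s,310,180,80,60,5)])
cv2.imwrite("pics/z.png",np.hstack([b,d]))
E
```

```text
(no output)
```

View pics/z.png

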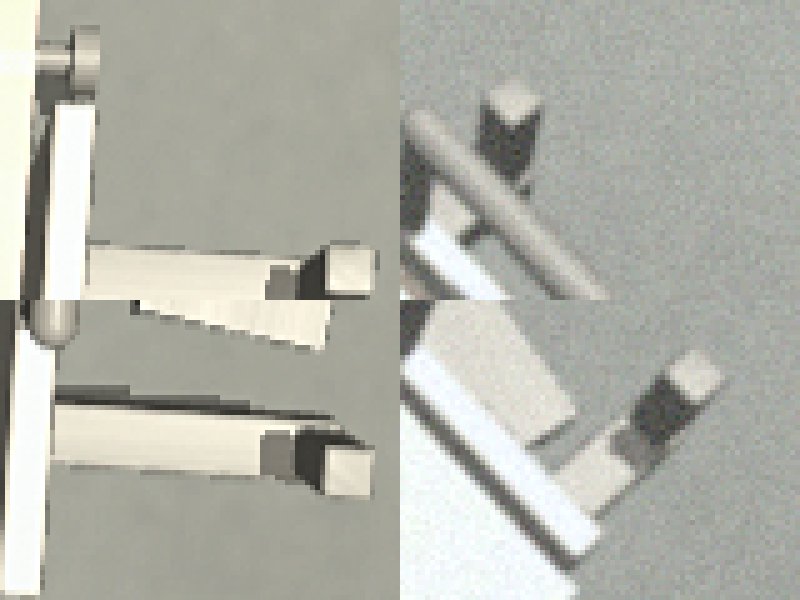

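```bash
cat > h.py <<'E'
from cell import arm
import cv2,numpy as np
def P(n):
    p=arm.camera_params(n); return np.array(p["camera_matrix"]),np.array(p["R"]),np.array(p["t"])
def tri(a,b):
    M=[K@np.c_[R,t] for K,R,t in(P("scene"),P("top"))]
    X=cv2.triangulatePoints(M[0],M[1],np.array(a,float),np.array(b,float)).ravel(); return X[:3]/X[3]
def cast(n,uv,z):
    K,R,t=P(n); d=R.T@np.linalg.solve(K,[*uv,1]); c=-R.T@t; return c+d*(z-c[2])/d[2]
def proj(n,X):
    K,R,t=P(n); q=K@(R@X+t); return q[:2]/q[2]
E
python3 - <<'E'
from h import *
np.set_printoptions(precision=4,suppress=True)
rp=tri((286.5,119.9),(354.5,173.5)); lp=tri((368.1,194.5),(354.1,293.5)); print(rp,lp,np.linalg.norm(rp-lp))
for z in(.13,.15): print(z,cast("top",(354.5,173.5),z),cast("top",(354.1,293.5),z),cast("scene",(286.5,119.9),z),cast("scene",(368.1,194.5),z))
# loop ends, cabinet corners top (176,46),(297,54),(279,323),(154,315) at z=.23
for z in(.23,): print([cast("top",u,z) for u in((176,46),(297,54),(279,323),(154,315))],[cast("scene",u,z) for u in((178,62),(342,239),(249,322),(89,125))])
print("loop",[cast("top",u,.275) for u in((298.5,190),(296,268))])
E
```

```text
[0.6286 0.0284 0.1277] [0.4689 0.03   0.1271] 0.15968301390884637
0.13 [0.6281 0.0287 0.13  ] [0.4695 0.0306 0.13  ] [0.6281 0.0296 0.13  ] [0.4686 0.0311 0.13  ]
0.15 [0.6255 0.0326 0.15  ] [0.4721 0.0345 0.15  ] [0.6217 0.0385 0.15  ] [0.4679 0.04   0.15  ]
[array([0.7612, 0.2514, 0.23  ]), array([0.7523, 0.1127, 0.23  ]), array([0.4498, 0.1323, 0.23  ]), array([0.4575, 0.2695, 0.23  ])] [array([0.7496, 0.1147, 0.23  ]), array([0.4509, 0.1354, 0.23  ]), array([0.4589, 0.2696, 0.23  ]), array([0.7563, 0.2506, 0.23  ])]
loop [array([0.5919, 0.1142, 0.275 ]), array([0.513 , 0.1168, 0.275 ])]
```

```bash
python3 - <<'E'
from h import *
np.set_printoptions(precision=4,suppress=True)
print("flap front top corners",cast("top",(303.5,140.5),.23),cast("top",(293.3,318.5),.23))
print("back", cast("top",(295.5,140.5),.23),cast("top",(285.6,318.5),.23))
a=.063
ex=np.array([np.sin(a),np.cos(a),0]);ey=np.array([-np.cos(a),np.sin(a),0])
# scene flap ends
print("scene flap front", cast("scene",(265+35/5,100),.23))
for P_ in ([.6285,.029,0],[.469,.0307,0]):
    d=np.array(P_)-[.553,.1187,0]; print(d@ex,d@ey)
s=arm.observe(); from scipy.spatial.transform import Rotation as Ro
print(Ro.from_rotvec(s["ee_rot"]).as_matrix())
E
```

```text
flap front top corners [0.6522 0.1053 0.23  ] [0.4548 0.1166 0.23  ]
back [0.6522 0.1143 0.23  ] [0.4547 0.1251 0.23  ]
scene flap front [0.6275 0.0676 0.23  ]
-0.08476869501930392 -0.08099758233876012
-0.09311392178985571 0.07829302375635165
[[-0.8996  0.4367 -0.0005]
 [ 0.4367  0.8996 -0.0013]
 [-0.0001 -0.0014 -1.    ]]
```

```bash
cat >> h.py <<'E'
from scipy.spatial.transform import Rotation as Ro
def rows(p,yaw,n,start=None):
    """increments (cm, rad) to TCP p, tool y at world angle yaw, tool down, n rows; tool x,y"""
    s=arm.observe(); R0=Ro.from_rotvec(s["ee_rot"]); 
    a0=np.arctan2(*R0.as_matrix()[1::-1,1]) if start is None else start[1]
    p0=s["position"] if start is None else np.array(start[0])
    d=(yaw-a0+np.pi)%(2*np.pi)-np.pi
    st=(np.array(p)-p0)/n
    for i in range(n):
        a=a0+d*i/n
        y=np.array([np.cos(a),np.sin(a),0]);x=np.array([-np.sin(a),np.cos(a),0])*1.0
        x=np.cross(y,[0,0,-1])
        print([4,[round(100*st@x,2),round(100*st@y,2),round(-100*st[2],2)],[0,0,round(-d/n,3)]])
E
python3 - <<'E'
from h import *
s=arm.observe(); p=s["position"]+[0,0,.12]
rows([.469,.0307,.30],-.058,16,(p,np.arctan2(.8996,.4367)))
E
```

```text
[4, [np.float64(-2.55), np.float64(-2.45), np.float64(0.29)], [0, 0, np.float64(0.074)]]
[4, [np.float64(-2.73), np.float64(-2.26), np.float64(0.29)], [0, 0, np.float64(0.074)]]
[4, [np.float64(-2.88), np.float64(-2.05), np.float64(0.29)], [0, 0, np.float64(0.074)]]
[4, [np.float64(-3.03), np.float64(-1.83), np.float64(0.29)], [0, 0, np.float64(0.074)]]
[4, [np.float64(-3.15), np.float64(-1.61), np.float64(0.29)], [0, 0, np.float64(0.074)]]
[4, [np.float64(-3.26), np.float64(-1.37), np.float64(0.29)], [0, 0, np.float64(0.074)]]
[4, [np.float64(-3.36), np.float64(-1.13), np.float64(0.29)], [0, 0, np.float64(0.074)]]
[4, [np.float64(-3.43), np.float64(-0.88), np.float64(0.29)], [0, 0, np.float64(0.074)]]
[4, [np.float64(-3.48), np.float64(-0.62), np.float64(0.29)], [0, 0, np.float64(0.074)]]
[4, [np.float64(-3.52), np.float64(-0.36), np.float64(0.29)], [0, 0, np.float64(0.074)]]
[4, [np.float64(-3.54), np.float64(-0.1), np.float64(0.29)], [0, 0, np.float64(0.074)]]
[4, [np.float64(-3.54), np.float64(0.16), np.float64(0.29)], [0, 0, np.float64(0.074)]]
[4, [np.float64(-3.51), np.float64(0.42), np.float64(0.29)], [0, 0, np.float64(0.074)]]
[4, [np.float64(-3.47), np.float64(0.67), np.float64(0.29)], [0, 0, np.float64(0.074)]]
[4, [np.float64(-3.42), np.float64(0.93), np.float64(0.29)], [0, 0, np.float64(0.074)]]
[4, [np.float64(-3.34), np.float64(1.17), np.float64(0.29)], [0, 0, np.float64(0.074)]]
```

Request:
send_rows(increments=[[4,[0,0,-4],[0,0,0]],[4,[0,0,-4],[0,0,0]],[4,[0,0,-4],[0,0,0]]], force=30)

```text
clock: 0.4
position: [0.2727, 0.5618, 0.3476]
ee_rot: [-0.704, -3.062, 0.002]
force: [0.5, 1.0, -0.1]
width: 0.793
gripper_force: 0.0
```

Request:
send_rows(increments=[[4,[-2.55,-2.45,0.29],[0,0,0.074]],[4,[-2.73,-2.26,0.29],[0,0,0.074]],[4,[-2.88,-2.05,0.29],[0,0,0.074]],[4,[-3.03,-1.83,0.29],[0,0,0.074]],[4,[-3.15,-1.61,0.29],[0,0,0.074]]])

```text
clock: 0.9
position: [0.3342, 0.3946, 0.3318]
ee_rot: [-1.259, -2.878, 0.001]
force: [0.1, 1.2, -0.3]
width: 0.441
gripper_force: 0.0
```

Request:
send_rows(increments=[[4,[-3.26,-1.37,0.29],[0,0,0.074]],[4,[-3.36,-1.13,0.29],[0,0,0.074]],[4,[-3.43,-0.88,0.29],[0,0,0.074]],[4,[-3.48,-0.62,0.29],[0,0,0.074]],[4,[-3.52,-0.36,0.29],[0,0,0.074]]])

```text
clock: 1.4
position: [0.3949, 0.2285, 0.3174]
ee_rot: [-1.767, -2.597, 0.0]
force: [0.4, 1.0, -0.2]
width: 0.436
gripper_force: 0.0
```

Request:
send_rows(increments=[[4,[-3.54,-0.1,0.29],[0,0,0.074]],[4,[-3.54,0.16,0.29],[0,0,0.074]],[4,[-3.51,0.42,0.29],[0,0,0.074]],[4,[-3.47,0.67,0.29],[0,0,0.074]],[4,[-3.42,0.93,0.29],[0,0,0.074]]])

```text
clock: 1.9
position: [0.4553, 0.0623, 0.303]
ee_rot: [-2.215, -2.228, 0.0]
force: [0.7, 1.7, 1.7]
width: 0.434
gripper_force: 0.0
```

Request:
send_rows(increments=[[4,[-3.34,1.17,0.29],[0,0,0.074]],[4,[0,0,0],[0,0,0]]])

```text
clock: 2.1
position: [0.468, 0.0255, 0.3001]
ee_rot: [2.301, 2.136, -0.002]
force: [-0.1, -0.3, 0.8]
width: 0.434
gripper_force: 0.0
```

```bash
python3 - <<'E'
from h import *
s=arm.observe(); print(s["joints"].round(3)); rows([.469,.0307,.093],-.058,6)
E
```

```text
[-0.643  0.108  0.533  1.854 -0.057  1.195 -0.166]
[4, [np.float64(0.09), np.float64(0.01), np.float64(3.45)], [0, 0, np.float64(-0.003)]]
[4, [np.float64(0.09), np.float64(0.01), np.float64(3.45)], [0, 0, np.float64(-0.003)]]
[4, [np.float64(0.09), np.float64(0.01), np.float64(3.45)], [0, 0, np.float64(-0.003)]]
[4, [np.float64(0.09), np.float64(0.01), np.float64(3.45)], [0, 0, np.float64(-0.003)]]
[4, [np.float64(0.09), np.float64(0.01), np.float64(3.45)], [0, 0, np.float64(-0.003)]]
[4, [np.float64(0.09), np.float64(0.01), np.float64(3.45)], [0, 0, np.float64(-0.003)]]
```

Request:
send_rows(increments=[[4,[0.25,0,3.5],[0,0,0]],[4,[0.25,0.05,3.5],[0,0,-0.01]],[4,[0,0,3.5],[0,0,-0.01]],[4,[0,0,3.5],[0,0,0]],[4,[0,0,3.5],[0,0,0]]])

```text
clock: 2.6
position: [0.4678, 0.036, 0.124]
ee_rot: [-2.27, -2.172, -0.0]
force: [1.5, 0.3, 0.1]
width: 0.432
gripper_force: 0.0
```

Request:
send_rows(increments=[[4,[0,0,3.2],[0,0,0]],[4,[0,0,0],[0,0,0]],[0,[0,0,0],[0,0,0]],[0,[0,0,0],[0,0,0]],[0,[0,0,0],[0,0,0]]], force=30)

```text
clock: 3.1
position: [0.4693, 0.0358, 0.0949]
ee_rot: [2.27, 2.17, 0.004]
force: [-1.1, -0.7, 0.3]
width: 0.223
gripper_force: 0.0
```

Request:
send_rows(increments=[[0,[0,0,0],[0,0,0]],[0,[0,0,0],[0,0,0]]])

```text
clock: 3.3
position: [0.4684, 0.0357, 0.0945]
ee_rot: [-2.271, -2.171, -0.002]
force: [-2.1, 0.5, 8.9]
width: 0.147
gripper_force: 30.0
```

Request:
send_rows(increments=[[0,[-1.5,-0.02,0],[0,0,0]],[0,[-2,-0.02,0],[0,0,0]],[0,[-2,-0.02,0],[0,0,0]],[0,[-2,-0.02,0],[0,0,0]],[0,[-1.5,-0.02,0],[0,0,0]]])

```text
clock: 3.8
position: [0.4627, -0.0547, 0.0944]
ee_rot: [-2.271, -2.17, -0.002]
force: [-4.1, 4.0, 11.5]
width: 0.149
gripper_force: 30.0
```

Request:
send_rows(increments=[[0,[-0.4,0,0],[0,0,0]],[0,[-0.4,0,0],[0,0,0]],[0,[-0.4,0,0],[0,0,0]]])

```text
clock: 4.1
position: [0.462, -0.0659, 0.0944]
ee_rot: [-2.27, -2.17, -0.002]
force: [-6.5, 2.8, 13.8]
width: 0.151
gripper_force: 30.0
```

Request:
send_rows(increments=[[0,[-0.4,0,0],[0,0,0]],[0,[-0.4,0,0],[0,0,0]],[0,[0,0,0],[0,0,0]]])

```text
clock: 4.4
position: [0.4619, -0.0677, 0.0943]
ee_rot: [-2.261, -2.171, -0.008]
force: [-5.8, 26.6, 15.7]
width: 0.149
gripper_force: 30.2
```

Request:
send_rows(increments=[[0,[-0.3,0,0],[0,0,0]],[0,[-0.2,0,0],[0,0,0]],[0,[0,0,0],[0,0,0]]])

```text
clock: 4.7
position: [0.4617, -0.0701, 0.0939]
ee_rot: [-2.256, -2.173, -0.009]
force: [-3.1, 35.0, 10.1]
width: 0.151
gripper_force: 30.3
```

Request:
send_rows(increments=[[4,[0.5,0,0],[0,0,0]],[4,[0,0,0],[0,0,0]],[4,[0,0,0],[0,0,0]],[4,[0,0,-4],[0,0,0]],[4,[0,0,-4],[0,0,0]]])

```text
clock: 5.2
position: [0.4612, -0.0756, 0.1738]
ee_rot: [-2.272, -2.168, 0.004]
force: [1.7, 0.8, 0.5]
width: 0.436
gripper_force: 0.0
```

```bash
python3 - <<'E'
from h import *
s=arm.observe(); print(s["position"],s["width"],s["joints"].round(3),s["force"]); rows([.6285,.029,.18],-.058,5)
cv2.imwrite("pics/top1.png",arm.get_image("top")[:,:,::-1])
E
```

```text
[ 0.46119461 -0.07559669  0.17379065] 0.4358777907341278 [-0.386  0.251  0.53   2.044 -0.16   0.889  0.185] [1.73155869 0.79750429 0.47064165]
[4, [np.float64(2.25), np.float64(3.24), np.float64(-0.12)], [0, 0, np.float64(0.002)]]
[4, [np.float64(2.25), np.float64(3.24), np.float64(-0.12)], [0, 0, np.float64(0.002)]]
[4, [np.float64(2.26), np.float64(3.23), np.float64(-0.12)], [0, 0, np.float64(0.002)]]
[4, [np.float64(2.27), np.float64(3.23), np.float64(-0.12)], [0, 0, np.float64(0.002)]]
[4, [np.float64(2.28), np.float64(3.22), np.float64(-0.12)], [0, 0, np.float64(0.002)]]
```

View pics/top1.png

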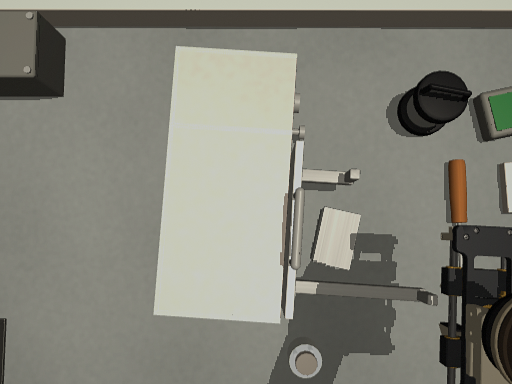

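The left bar is now well out, with its post at about (433,298), and the lamp at (440,97) is undisturbed. Next is the right post.

Request:
send_rows(increments=[[4,[2.27,3.24,-0.1],[0,0,0.002]],[4,[2.27,3.24,-0.1],[0,0,0.002]],[4,[2.27,3.24,-0.1],[0,0,0.002]],[4,[2.27,3.24,-0.1],[0,0,0.002]],[4,[2.27,3.24,-0.1],[0,0,0.002]]])

```text
clock: 5.75
position: [0.631, 0.0308, 0.1785]
ee_rot: [2.283, 2.157, -0.0]
force: [-0.1, -0.5, -0.7]
width: 0.437
gripper_force: 0.0
```

Request:
send_rows(increments=[[4,[0,0,0],[0,0,0]]])

```text
clock: 5.85
position: [0.6333, 0.0344, 0.1778]
ee_rot: [2.277, 2.163, 0.003]
force: [-0.2, 0.4, 0.1]
width: 0.434
gripper_force: 0.0
```

```bash
python3 - <<'E'
from h import *
print(cast("top",(433,298.5),.13))
s=arm.observe(); rows([.628,.0285,.0945],-.058,4)
E
```

```text
[ 0.4637358  -0.07256349  0.13      ]
[4, [np.float64(-0.16), np.float64(-0.13), np.float64(2.08)], [0, 0, np.float64(0.002)]]
[4, [np.float64(-0.16), np.float64(-0.13), np.float64(2.08)], [0, 0, np.float64(0.002)]]
[4, [np.float64(-0.16), np.float64(-0.13), np.float64(2.08)], [0, 0, np.float64(0.002)]]
[4, [np.float64(-0.16), np.float64(-0.12), np.float64(2.08)], [0, 0, np.float64(0.002)]]
```

Request:
send_rows(increments=[[4,[-0.3,-0.25,2],[0,0,0.002]],[4,[-0.3,-0.25,2.1],[0,0,0.002]],[4,[0,0,2.1],[0,0,0]],[4,[0,0,2.1],[0,0,0]],[4,[0,0,0],[0,0,0]]])

```text
clock: 6.35
position: [0.6222, 0.0241, 0.0929]
ee_rot: [-2.286, -2.152, 0.007]
force: [0.1, -0.3, 0.2]
width: 0.432
gripper_force: 0.0
```

Request:
send_rows(increments=[[0,[0,0,0],[0,0,0]],[0,[0,0,0],[0,0,0]],[0,[0,0,0],[0,0,0]],[0,[0,0,0],[0,0,0]],[0,[0,0,0],[0,0,0]]])

```text
clock: 6.85
position: [0.6281, 0.0249, 0.0968]
ee_rot: [2.282, 2.151, 0.008]
force: [12.2, -1.2, -5.7]
width: 0.15
gripper_force: 30.0
```

```bash
python3 - <<'E'
from h import *
s=arm.observe(); print(s["position"],s["joints"].round(3),Ro.from_rotvec(s["ee_rot"]).as_matrix()[:,1])
E
```

```text
[0.62809621 0.02494813 0.09680229] [-0.421  0.591  0.443  1.739 -0.315  0.874  0.099] [ 0.99821512 -0.05920486  0.00783318]
```

Request:
send_rows(increments=[[0,[-1.5,0.1,0],[0,0,0]],[0,[-2,0.1,0],[0,0,0]],[0,[-2,0.1,0],[0,0,0]],[0,[-2,0.1,0],[0,0,0]],[0,[-1.5,0.1,0],[0,0,0]]])

```text
clock: 7.35
position: [0.6225, -0.0652, 0.0966]
ee_rot: [-2.284, -2.153, 0.0]
force: [-12.1, 4.1, 15.4]
width: 0.148
gripper_force: 30.0
```

Request:
send_rows(increments=[[0,[-0.5,0,0],[0,0,0]],[0,[-0.5,0,0],[0,0,0]],[0,[-0.5,0,0],[0,0,0]]])

```text
clock: 7.65
position: [0.6216, -0.0791, 0.0966]
ee_rot: [-2.284, -2.153, 0.0]
force: [-10.0, 4.0, 13.7]
width: 0.152
gripper_force: 30.0
```

Request:
send_rows(increments=[[0,[-0.4,0,0],[0,0,0]],[0,[-0.4,0,0],[0,0,0]],[0,[0,0,0],[0,0,0]]])

```text
clock: 7.95
position: [0.6212, -0.0857, 0.0966]
ee_rot: [-2.282, -2.153, -0.001]
force: [-10.0, 6.4, 13.6]
width: 0.15
gripper_force: 30.0
```

Request:
send_rows(increments=[[0,[-0.3,0,0],[0,0,0]],[0,[-0.3,0,0],[0,0,0]],[0,[-0.2,0,0],[0,0,0]],[0,[0,0,0],[0,0,0]]])

```text
clock: 8.35
position: [0.6212, -0.0861, 0.0964]
ee_rot: [-2.271, -2.155, -0.009]
force: [-10.6, 25.5, 17.4]
width: 0.154
gripper_force: 30.0
```

Request:
send_rows(increments=[[4,[0.4,0,0],[0,0,0]],[4,[0,0,0],[0,0,0]],[4,[0,0,0],[0,0,0]],[4,[0,0,-3],[0,0,0]],[4,[0,0,-4],[0,0,0]]])

```text
clock: 8.85
position: [0.6209, -0.0926, 0.1644]
ee_rot: [-2.286, -2.152, 0.006]
force: [1.6, -0.5, 0.4]
width: 0.438
gripper_force: 0.0
```

Request:
send_rows(increments=[[4,[0,0,-4],[0,0,0]],[4,[0,0,-4],[0,0,0]],[4,[0,0,-4],[0,0,0]],[4,[0,0,-4],[0,0,0]],[4,[0,0,0],[0,0,0]]])

```text
clock: 9.35
position: [0.6246, -0.094, 0.3315]
ee_rot: [2.283, 2.147, 0.009]
force: [0.8, -0.3, -0.2]
width: 0.435
gripper_force: 0.0
```

```bash
python3 - <<'E'
from h import *
s=arm.observe(); print(s["position"],s["joints"].round(3),s["force"]); rows([.5535,.06,.32],1.5708-.061,11)
cv2.imwrite("pics/top2.png",arm.get_image("top")[:,:,::-1])
E
```

```text
[ 0.62457851 -0.09397601  0.33149761] [-0.286  0.4    0.53   1.43  -0.203  1.356  0.189] [ 0.76197019 -0.34022317 -0.16125244]
[4, [np.float64(1.36), np.float64(-0.73), np.float64(0.1)], [0, 0, np.float64(-0.143)]]
[4, [np.float64(1.45), np.float64(-0.53), np.float64(0.1)], [0, 0, np.float64(-0.143)]]
[4, [np.float64(1.51), np.float64(-0.32), np.float64(0.1)], [0, 0, np.float64(-0.143)]]
[4, [np.float64(1.54), np.float64(-0.1), np.float64(0.1)], [0, 0, np.float64(-0.143)]]
[4, [np.float64(1.54), np.float64(0.12), np.float64(0.1)], [0, 0, np.float64(-0.143)]]
[4, [np.float64(1.5), np.float64(0.34), np.float64(0.1)], [0, 0, np.float64(-0.143)]]
[4, [np.float64(1.44), np.float64(0.55), np.float64(0.1)], [0, 0, np.float64(-0.143)]]
[4, [np.float64(1.35), np.float64(0.75), np.float64(0.1)], [0, 0, np.float64(-0.143)]]
[4, [np.float64(1.23), np.float64(0.93), np.float64(0.1)], [0, 0, np.float64(-0.143)]]
[4, [np.float64(1.08), np.float64(1.1), np.float64(0.1)], [0, 0, np.float64(-0.143)]]
[4, [np.float64(0.92), np.float64(1.24), np.float64(0.1)], [0, 0, np.float64(-0.143)]]
```

View pics/top2.png

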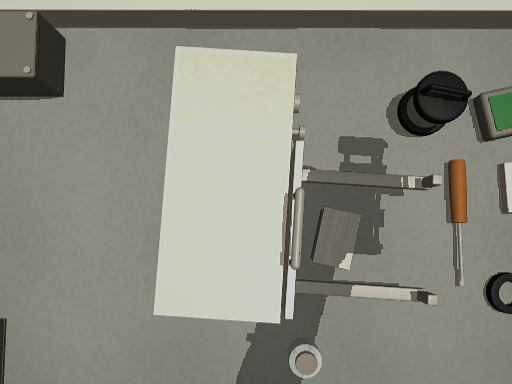

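Both bars are fully out, with posts at (436,181) and (431,299) parallel to the desk's yaw. The flap is still up, with the loop centred at about (297.5,228.5). I'll rotate the tool and move towards the loop.

Request:
send_rows(increments=[[5,[1.36,-0.73,0.1],[0,0,-0.143]],[5,[1.45,-0.53,0.1],[0,0,-0.143]],[5,[1.51,-0.32,0.1],[0,0,-0.143]],[5,[1.54,-0.1,0.1],[0,0,-0.143]],[5,[1.54,0.12,0.1],[0,0,-0.143]]])

```text
clock: 9.9
position: [0.5891, -0.0219, 0.319]
ee_rot: [-1.38, -2.821, 0.002]
force: [-0.2, 0.2, 0.8]
width: 0.542
gripper_force: 0.0
```

Request:
send_rows(increments=[[5,[1.5,0.34,0.1],[0,0,-0.143]],[5,[1.44,0.55,0.1],[0,0,-0.143]],[5,[1.35,0.75,0.1],[0,0,-0.143]],[5,[1.23,0.93,0.1],[0,0,-0.143]],[5,[1.08,1.1,0.1],[0,0,-0.143]]])

```text
clock: 10.4
position: [0.5567, 0.0479, 0.314]
ee_rot: [-0.306, -3.125, 0.001]
force: [-0.1, -0.2, 0.3]
width: 0.544
gripper_force: 0.0
```

Request:
send_rows(increments=[[5,[0.92,1.24,0.1],[0,0,-0.143]],[5,[0,0,0],[0,0,0]]])

```text
clock: 10.6
position: [0.5498, 0.0636, 0.3131]
ee_rot: [-0.082, -3.138, -0.001]
force: [-0.2, 0.2, -1.2]
width: 0.543
gripper_force: 0.0
```

```bash
python3 - <<'E'
from h import *
L=cast("top",(297.5,228.5),.275);print(L, tri((293,147.5),(297.5,228.5)))
s=arm.observe(); print(s["position"],s["joints"].round(3)); rows([.5535,.115,.315],1.5708-.061,3)
E
```

```text
[0.55274999 0.11525498 0.275     ] [0.55248645 0.11546285 0.28010093]
[0.54975579 0.06361322 0.31314925] [-0.336  0.256  0.161  1.624 -0.043  1.267  1.352]
[4, [np.float64(-0.04), np.float64(1.72), np.float64(-0.06)], [0, 0, np.float64(0.003)]]
[4, [np.float64(-0.03), np.float64(1.72), np.float64(-0.06)], [0, 0, np.float64(0.003)]]
[4, [np.float64(-0.03), np.float64(1.72), np.float64(-0.06)], [0, 0, np.float64(0.003)]]
```

Request:
send_rows(increments=[[5,[0,1.7,0],[0,0,0.003]],[5,[0,1.7,0],[0,0,0.003]],[5,[0,1.7,0],[0,0,0.003]],[5,[0,0,0],[0,0,0]],[5,[0,0,0],[0,0,0]]])

```text
clock: 11.1
position: [0.554, 0.1117, 0.3137]
ee_rot: [-0.108, -3.139, 0.002]
force: [0.2, -0.0, 0.1]
width: 0.548
gripper_force: 0.0
```

Request:
send_rows(increments=[[5,[0,0.35,1.9],[0,0,0]],[5,[0,0,1.9],[0,0,0]],[5,[0,0,1.9],[0,0,0]],[5,[0,0,0],[0,0,0]],[5,[0,0,0],[0,0,0]]])

```text
clock: 11.6
position: [0.5543, 0.1152, 0.2576]
ee_rot: [-0.107, -3.14, 0.001]
force: [-0.1, -0.8, 0.2]
width: 0.545
gripper_force: 0.0
```

Request:
send_rows(increments=[[0,[0,0,0],[0,0,0]],[0,[0,0,0],[0,0,0]],[0,[0,0,0],[0,0,0]],[0,[0,0,0],[0,0,0]],[0,[0,0,0],[0,0,0]]], force=15)

```text
clock: 12.1
position: [0.5542, 0.1165, 0.2575]
ee_rot: [0.103, 3.14, 0.0]
force: [-0.2, 0.5, -1.5]
width: 0.16
gripper_force: 0.0
```

Request:
send_rows(increments=[[0,[0,0,0],[0,0,0]],[0,[0,0,0],[0,0,0]]])

```text
clock: 12.3
position: [0.5542, 0.1165, 0.2575]
ee_rot: [0.103, 3.14, 0.0]
force: [-1.2, 0.0, 1.5]
width: 0.101
gripper_force: 15.0
```

```bash
python3 - <<'E'
from h import *
s=arm.observe(); print(s["position"],s["force"],s["width"]*9.2,s["gripper_force"],Ro.from_rotvec(s["ee_rot"]).as_matrix().round(3))
E
```

```text
[0.55415228 0.11651361 0.25747896] [-1.17704706  0.04279626  1.45372959] 0.9308228910080517 14.999969154596329 [[-0.998  0.066  0.   ]
 [ 0.066  0.998  0.   ]
 [-0.     0.    -1.   ]]
```

```bash
python3 - <<'E'
import numpy as np
t=np.linspace(0,1.57,33); y=-18.5*np.sin(t); z=18.5*(1-np.cos(t))
print([[round(a,2),round(b,2)] for a,b in zip(np.diff(y).tolist(),np.diff(z).tolist())])
for i in range(0,33,5): print(i,round(t[i],3),round(.1165+y[i]/100*.998,4),round(.5542+y[i]/100*.066,4),round(.2575-z[i]/100,4))
E
```

```text
[[-0.91, 0.02], [-0.91, 0.07], [-0.9, 0.11], [-0.89, 0.16], [-0.89, 0.2], [-0.87, 0.24], [-0.86, 0.28], [-0.85, 0.33], [-0.83, 0.37], [-0.81, 0.41], [-0.79, 0.45], [-0.77, 0.49], [-0.74, 0.52], [-0.72, 0.56], [-0.69, 0.59], [-0.66, 0.63], [-0.63, 0.66], [-0.59, 0.69], [-0.56, 0.72], [-0.52, 0.74], [-0.49, 0.77], [-0.45, 0.79], [-0.41, 0.81], [-0.37, 0.83], [-0.33, 0.85], [-0.29, 0.86], [-0.24, 0.87], [-0.2, 0.89], [-0.16, 0.89], [-0.11, 0.9], [-0.07, 0.91], [-0.02, 0.91]]
0 0.0 0.1165 0.5542 0.2575
5 0.245 0.0717 0.5512 0.252
10 0.491 0.0295 0.5484 0.2357
15 0.736 -0.0074 0.546 0.2096
20 0.981 -0.037 0.5441 0.1754
25 1.227 -0.0573 0.5427 0.1349
30 1.472 -0.0672 0.542 0.0908
```

Request:
send_rows(increments=[[0,[0,-0.91,0.02],[0,0,0]],[0,[0,-0.91,0.07],[0,0,0]],[0,[0,-0.9,0.11],[0,0,0]],[0,[0,-0.89,0.16],[0,0,0]],[0,[0,-0.89,0.2],[0,0,0]]])

```text
clock: 12.8
position: [0.5511, 0.0704, 0.2516]
ee_rot: [0.104, 3.14, -0.0]
force: [-0.0, 0.5, 0.5]
width: 0.102
gripper_force: 15.0
```

Request:
send_rows(increments=[[0,[0,-0.87,0.24],[0,0,0]],[0,[0,-0.86,0.28],[0,0,0]],[0,[0,-0.85,0.33],[0,0,0]],[0,[0,-0.83,0.37],[0,0,0]],[0,[0,-0.81,0.41],[0,0,0]]])

```text
clock: 13.3
position: [0.5483, 0.0288, 0.235]
ee_rot: [-0.103, -3.14, -0.0]
force: [1.2, 0.8, 0.0]
width: 0.104
gripper_force: 15.0
```

Request:
send_rows(increments=[[0,[0,-0.79,0.45],[0,0,0]],[0,[0,-0.77,0.49],[0,0,0]],[0,[0,-0.74,0.52],[0,0,0]],[0,[0,-0.72,0.56],[0,0,0]],[0,[0,-0.69,0.59],[0,0,0]]])

```text
clock: 13.8
position: [0.5459, -0.0082, 0.2088]
ee_rot: [-0.104, -3.14, 0.0]
force: [0.7, 1.0, -0.3]
width: 0.099
gripper_force: 15.0
```

Request:
send_rows(increments=[[0,[0,-0.66,0.63],[0,0,0]],[0,[0,-0.63,0.66],[0,0,0]],[0,[0,-0.59,0.69],[0,0,0]],[0,[0,-0.56,0.72],[0,0,0]],[0,[0,-0.52,0.74],[0,0,0]]])

```text
clock: 14.3
position: [0.5439, -0.0375, 0.1743]
ee_rot: [-0.103, -3.14, -0.0]
force: [0.3, 0.5, -0.6]
width: 0.099
gripper_force: 15.0
```

```bash
python3 - <<'E'
from h import *
s=arm.observe(); print(s["joints"].round(3))
cv2.imwrite("pics/sc3.png",arm.get_image("scene")[:,:,::-1])
E
```

```text
[-0.166  0.357  0.181  1.848 -0.078  0.944  1.554]
```

View pics/sc3.png

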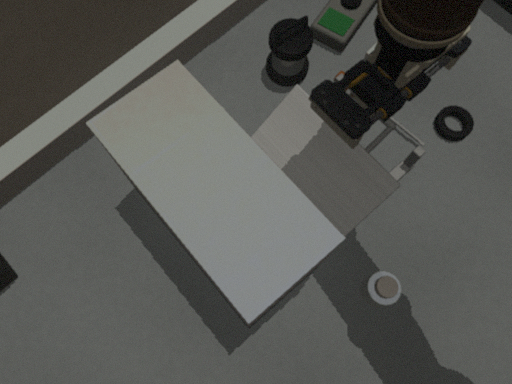

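The flap is leaning out with its loop still in the gripper at about (390,135). I'll carry on lowering it.

Request:
send_rows(increments=[[0,[0,-0.49,0.77],[0,0,0]],[0,[0,-0.45,0.79],[0,0,0]],[0,[0,-0.41,0.81],[0,0,0]],[0,[0,-0.37,0.83],[0,0,0]],[0,[0,-0.33,0.85],[0,0,0]]])

```text
clock: 14.85
position: [0.5426, -0.0578, 0.1337]
ee_rot: [-0.103, -3.14, -0.0]
force: [-0.6, 0.6, -0.3]
width: 0.103
gripper_force: 15.0
```

Request:
send_rows(increments=[[0,[0,-0.29,0.85],[0,0,0]],[0,[0,-0.24,0.85],[0,0,0]],[0,[0,-0.2,0.7],[0,0,0]],[0,[0,-0.16,0.6],[0,0,0]],[0,[0,-0.1,0.5],[0,0,0]]])

```text
clock: 15.35
position: [0.5421, -0.0664, 0.0988]
ee_rot: [-0.102, -3.14, -0.002]
force: [0.9, 5.8, -1.3]
width: 0.095
gripper_force: 15.0
```

Request:
send_rows(increments=[[0,[0,-0.05,0.5],[0,0,0]],[0,[0,-0.03,0.5],[0,0,0]],[0,[0,-0.02,0.5],[0,0,0]],[0,[0,0,0.4],[0,0,0]],[0,[0,0,0.3],[0,0,0]]])

```text
clock: 15.85
position: [0.542, -0.068, 0.0771]
ee_rot: [-0.103, -3.14, -0.0]
force: [0.4, 5.1, -0.1]
width: 0.102
gripper_force: 15.0
```

Request:
send_rows(increments=[[0,[0,0,0.2],[0,0,0]],[0,[0,0,0.2],[0,0,0]],[0,[0,0,0.1],[0,0,0]],[0,[0,0,0],[0,0,0]]])

```text
clock: 16.25
position: [0.5423, -0.0681, 0.0736]
ee_rot: [0.103, 3.139, 0.001]
force: [-4.0, 6.2, 13.7]
width: 0.1
gripper_force: 15.0
```

Request:
send_rows(increments=[[2.3,[0,0,-0.05],[0,0,0]],[2.3,[0,0,0],[0,0,0]],[2.3,[0,0,0],[0,0,0]],[2.3,[0,0,0],[0,0,0]]])

```text
clock: 16.65
position: [0.5419, -0.069, 0.0728]
ee_rot: [-0.104, -3.14, 0.001]
force: [0.1, -0.8, -0.6]
width: 0.251
gripper_force: 0.0
```

Request:
send_rows(increments=[[2.3,[0,0,-1],[0,0,0]],[2.3,[0,0,-2],[0,0,0]],[2.3,[0,0,-3],[0,0,0]],[2.3,[0,0,-4],[0,0,0]],[2.3,[0,0,-4],[0,0,0]]])

```text
clock: 17.15
position: [0.5415, -0.0686, 0.2148]
ee_rot: [-0.104, -3.139, 0.0]
force: [1.1, 0.1, -0.1]
width: 0.25
gripper_force: 0.0
```

Request:
send_rows(increments=[[2.3,[0,-3,-4],[0,0,0]],[2.3,[0,-4,-2],[0,0,0]],[2.3,[0,-4,0],[0,0,0]],[2.3,[0,-4,0],[0,0,0]],[2.3,[0,0,0],[0,0,0]]])

```text
clock: 17.65
position: [0.5301, -0.2251, 0.274]
ee_rot: [0.117, 3.139, -0.006]
force: [-0.5, 0.2, 1.0]
width: 0.252
gripper_force: 0.0
```

```bash
python3 - <<'E'
from h import *
s=arm.observe(); print(s["position"],s["force"])
a=arm.get_image("scene");b=arm.get_image("top")
cv2.imwrite("pics/end.png",np.hstack([cv2.resize(cv2.convertScaleAbs(a[60:260,200:400],alpha=1.8),(400,400)),cv2.resize(b[120:320,260:460],(400,400))])[:,:,::-1])
E
```

```text
[ 0.53012124 -0.2251041   0.27404317] [-0.54102907  0.18073183  0.99530705]
```

View pics/end.png

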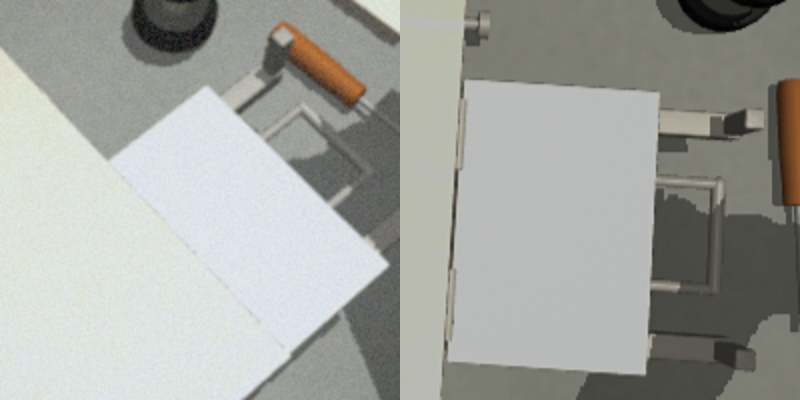

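The flap lies flat on both bars and the loop is free. The bars are still fully out, with post edges at x≈441 and 437 as before. Handing in.

```bash
python3 -c "
from cell import arm
print(arm.sign_off())"
```

```text
the job is handed in; nothing more can be done
None
```

I pulled both supports out to their stops with the flap still up, then lowered the flap by its loop until it lay level on them, let go, moved the arm clear and handed the job in at about 18 s.

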